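# Close the cable hole of the desk shelf with its snap cap

## Task

The cable hole in the small wooden desk shelf is no longer used: drop the two balls of waste paper, the one stuffed in the hole and the one lying on the shelf, into the little desk bin, then close the hole with its round snap cap. Push the cap down until it clicks and sits fully home on the hole's collar, and keep pressing firmly on it after the click: finish while still holding it down, not letting go. Leave the other things on the desk and shelf where they are.

Things in the scene. Friction and masses are not known exactly. Their poses are not given: they have to be found in the camera images.
- riser: Wooden desk shelf (monitor riser) fixed to the desk: board 220 mm deep (x) by 360 mm wide (y), its top 75 mm above the desk, open underneath. Origin on the desk under the middle of the board; x points to the back of the shelf, y along its width. The cable hole is 20 mm in front of the board's middle (at x = -20 mm, y = 0).
- grommet: Black plastic cable grommet let into the board: collar of 70 mm outside diameter standing 3 mm above the board, bore of 44 mm, 27 mm deep. Four sprung catches, 8 mm below the collar's top, stand 4 mm into the bore. Origin on the bore's axis, at the board's top face. Fixed to the shelf.
- grommet_mouth (a point): Centre of the bore at the collar's top face, 78 mm above the desk; axes as the shelf's, z up.
- cap: Round black plastic snap cap, 27 mm high, 30 g, standing plug down on the desk. Flat top plate 54 mm across, 5 mm thick; under it a plug 22 mm long, tapered (32 mm at the foot, 41 mm at 8 to 9.5 mm up, then a 35 mm neck). Origin at the centre of the foot, z up.
- cap_rim (a point): Centre of the underside of the cap's top plate, 22 mm above cap's origin on its axis. It coincides with grommet_mouth when the cap is fully home. Set in the bore, the cap rests on the catches with this point about 11 mm above the collar; pushed with some 6 to 11 N it snaps past them (the force drops), then the plate lands on the collar, which takes any harder push.
- paper1_center (a point): Middle of the crumpled paper ball stuffed in the mouth of the hole: 48 mm across and high, 14 g, stiff. Its middle, the widest part, is about 10 mm above the collar; it lifts straight out.
- paper2_center (a point): Middle of a like paper ball lying loose on the shelf beside the hole, to its left or right: 48 mm across and high, 14 g, stiff; middle 25 mm above the board.
- bin: Small round open desk bin of dark steel, standing loose on the desk: 115 mm high, 144 mm across the rim, 116 mm across the foot, wall 3 mm, 0.6 kg. Origin at the centre of its foot. It stands on the left or right of the shelf, the cap on the other side.
- clock: Small wooden desk clock on the shelf, 76 mm wide (y), 42 mm deep, 73 mm high; origin under its centre. It stands on the other side of the hole from the loose paper ball. A bystander: leave it.
- mug: Blue china mug, 80 mm across, 92 mm high; origin under its centre. A bystander.
- stapler: Black desk stapler, 135 by 34 mm, 48 mm high; origin under its centre, x along it. A bystander.
- spectacle_case: Black spectacle case, 160 by 60 mm, 32 mm high; origin under its centre, x along it. A bystander.
- pen: Black fountain pen with its cap on, 137 mm long, 15 mm thick, lying; origin under its middle, x along it. A bystander.
There are look-alikes about, which are no part of the job. Of the things like the cap, leave any that is red; of the rest the larger one is meant.

How it is judged (in metres and radians):
On the way, in this order (a step that is already met when the one before it is completed fails the run):
1. both paper balls lie in the bin, which still stands upright (horizontal distance between each of paper1_center, paper2_center and bin below 0.058 m and z of paper1_center in the frame of bin between 0 and 0.105 m and z of paper2_center in the frame of bin between 0 and 0.105 m and angle between bin's own z axis and vertical below 0.1 rad), for 0.2 s.
2. the cap is snapped fully home in the cable hole and the fingers still press it down (z of cap_rim in the frame of grommet_mouth between -0.003 and 0.0025 m and horizontal distance between cap_rim and grommet_mouth below 0.004 m and angle between the z axis of cap and the z axis of grommet_mouth, either way round below 0.08 rad and contact force between the fingers and cap above 4 N and contact force between cap and grommet above 4 N), for 0.3 s.
At the end, for the whole second after the job is handed in: Both paper balls lie in the upright bin, middles below the rim. The cap is fully home: plate within 2.5 mm of the collar, centred within 4 mm, level within 0.08 rad; through the last second the fingers press on it, and it on the collar, with more than 4 N each (all of step 1 and all of step 2); the arm keeps its last pose, push and grip.
It fails at once if one of the other things on the desk or shelf is shifted more than 30 mm (distance of any of clock, mug, stapler, spectacle_case, pen from where it was at the start of the episode above 0.03 m).
It fails at once if the bin is tipped over (angle between bin's own z axis and vertical above 0.7 rad).
It also fails if it takes over 70 s, if anything falls off the work surface, if the arm or the gripper's body presses on something with over 40 N, if the wrist force passes 120 N, or if a joint passes its speed limit or range.

## Robot

A 6-joint arm with a two-finger parallel gripper is mounted at the origin on the work surface. World frame = base frame: x ahead of the robot, y to its left, z up, the work surface at z = 0. Lengths are in mm, angles in rad, forces in N, time in s.
With the tool pointing down it reaches from about 275 to 1000 mm from the base axis. Payload 8.4 kg.
Tool frame: the origin (TCP) lies on the mounting face of the last link; the fingertips stand 173 mm ahead of it and the grasp point (between the pads) lies 155 mm ahead of it; z points along the fingers, y is the line along which they close (so a half turn about z gives the same grasp; the last joint's range is limited). The gripper opens to 85 mm and grips with 20 to 120 N. Pads are 22 mm wide; open, the fingers measure 114 mm over their backs; the gripper's body (76 mm by 85 mm) begins 54 mm behind the grasp point. The pads swing forward as they close: fully open they stand 13 mm farther back than shut.
Start: joints at [-1.336, 0.353, 1.633, -0, 1.155, -0.002], TCP at [146.619, -607.563, 404.681] pointing down, gripper open.
Joint ranges: [-2.63, 2.63], [-0.92, 2.1], [0.06, 2.66], [-1.3, 4.44], [0, 2.69], [-3.02, 3.02]. Speed limits (rad/s): [2.22, 2.22, 2.79, 3.14, 3.14, 3.14].

## Interface

Orientations are given as [roll, pitch, yaw] about the fixed x, y, z axes, in that order (R = Rz(yaw) Ry(pitch) Rx(roll)).
In Python, from rig import r gives the robot as it stands.
- The arm moves only by the tool apply_moves, never from a script. Its argument "deltas" is a list of rows, each an object with "claw": the gripper command: -1 is fully open, 1 is shut, values between are in proportion; "delta_pos": the shift along the tool's x, y, z in cm, a list of three; "yaw": the turn about the tool's z in rad. In form: [{"claw": claw, "delta_pos": [tx, ty, tz], "yaw": yaw}, ...]. A call has 1 to 8 rows; each row shifts and turns the commanded pose from where the row before left it, along the tool's axes as they then stand; what a row does not reach is not made up. A row lasts 1/8 s, in which the tool goes at most 62.5 mm and 10.7 degrees, less where a joint would pass 70% of its speed; a pose out of reach is approached as far as the arm can. A call with a gripper value outside its range is refused whole. The fingers move at their own pace and stop on an object; "grip_force" is the grip in N (left out, the last holds). Time passes only in rows, so rows that do not move let the fingers close. It gives the time, the measured TCP pose, the force, the opening and the grip force at its end, in the units of the state.
- r.sense(): the state, without advancing time (a new reading comes with each control period).
- r.grab_frame(name): name is "scene" or "top"; returns a dict with "img" (400x640x3 uint8, blue, green, red), "z_map" (400x640 float32, mm along the optical axis (not along the pixel's ray), 0 where there is no reading), "fx", "fy", "cx", "cy" (pixels), "eye" and "rotation" of the camera in the world. Camera axes: x right, y up, looking along -z (the intrinsics and any distortion apply to the point x, -y, -z); pixel columns grow to the right and rows downward; lengths in mm; the calibration is good to about 2 mm. A picture is of the moment at which its call begins.
- r.sign_off(): hands the job in; it is judged then, once.
The state is a dict: "clock": time; "qpos": joint angles; "qvel": joint speeds; "joint_efforts": joint torques, N m; "eef_pos": TCP position; "tcp_rot": TCP orientation; "contact_force": force on the tool from outside, world axes, zero at the start; "wrist_torque": the same for the moment, N m; "opening": opening from 0.0 (shut) to 1.0 (fully open); "grasp_force": force on a finger pad.
Only numpy, scipy, OpenCV 4.12 (cv2) and the standard library are available. Lean on these libraries where they do the work, as an engineer would, in place of code of your own. Each camera call takes 0.05 s, during which the arm holds its last target. There are 200 camera calls.

## Working session

There is one attempt and no reset: what is moved stays moved. The work goes in short steps, Python scripts to look and compute and a tool call to move; the robot and the scene stay as the last step left them, time stands still between calls to the robot, and variables do not carry over. Pictures are saved under pics/ and viewed, at most 10 in all, crops included, and the job is handed in when it is done.

Besides the shell and the picture viewer there is one more tool, called after "Request:" as name([rows], argument=value, ...), one row to a line, values as JSON. apply_moves: Moves the arm, as the interface text tells. Its arguments: {"type":"object","properties":{"deltas":{"type":"array"},"grip_force":{"type":"number"}},"required":["deltas"]}

```bash
mkdir -p pics; cat > h.py <<'E'
import numpy as np, cv2
from rig import r
def pts(f):
    h,w=f["z_map"].shape; u,v=np.meshgrid(np.arange(w),np.arange(h)); d=f["z_map"]
    c=np.stack([(u-f["cx"])/f["fx"]*d,-(v-f["cy"])/f["fy"]*d,-d],-1)
    P=c@np.array(f["rotation"]).T+np.array(f["eye"]); P[d==0]=np.nan; return P
E
python3 - <<'E'
from h import *
s=r.sense(); print(s)
for n in("scene","top"):
    f=r.grab_frame(n); cv2.imwrite(f"pics/{n}0.png",f["img"]); np.savez(f"{n}0.npz",**f); print(n,f["eye"],f["rotation"],f["fx"],f["cx"],f["cy"],f.keys())
E
```

```text
{'clock': 0.0, 'qpos': array([-1.33636488e+00,  3.53677910e-01,  1.63412606e+00, -2.08437031e-05,
        1.15520824e+00, -2.34539177e-03]), 'qvel': array([ 9.70856696e-05, -1.11758868e-03,  8.35547148e-04, -6.75139225e-04,
       -3.07714645e-03,  6.13028148e-04]), 'joint_efforts': array([-1.77004971e-03, -6.05254698e+01, -3.42070842e+01, -1.23486579e-04,
        9.04038985e-03,  2.19138542e-05]), 'eef_pos': array([ 146.58326532, -607.33102134,  403.94637615]), 'tcp_rot': array([-3.14017306e+00,  1.57280368e-05,  2.36785282e-01]), 'contact_force': array([ 0.40055856, -0.64923693,  0.00861429]), 'wrist_torque': array([0.00456181, 0.01526392, 0.04214656]), 'grasp_force': 0.0, 'opening': 0.9999498878305173}
scene [1297.2838773  -165.52890316  982.85141501] [ 0.69863735 -0.00533965  1.34827827] 500.2371758839529 319.59512820534917 198.01621978288787 dict_keys(['img', 'z_map', 'fx', 'fy', 'cx', 'cy', 'eye', 'rotation'])
top [ 348.07672352  -27.23592204 1171.00647468] [ 2.05501154e-01 -1.11053933e-03 -1.47369151e+00] 432.44201856307257 323.6205108846684 201.69345823103265 dict_keys(['img', 'z_map', 'fx', 'fy', 'cx', 'cy', 'eye', 'rotation'])
```

View pics/top0.png

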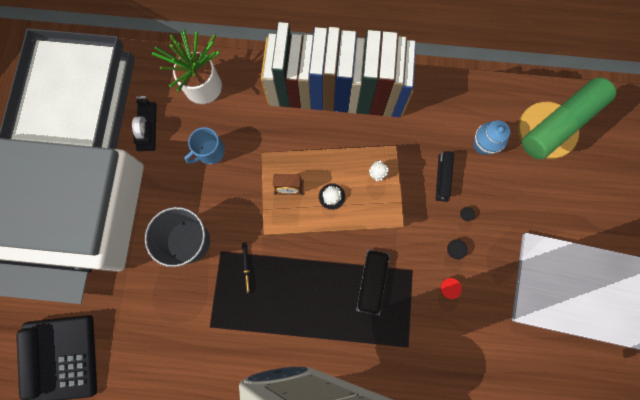

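View pics/scene0.png

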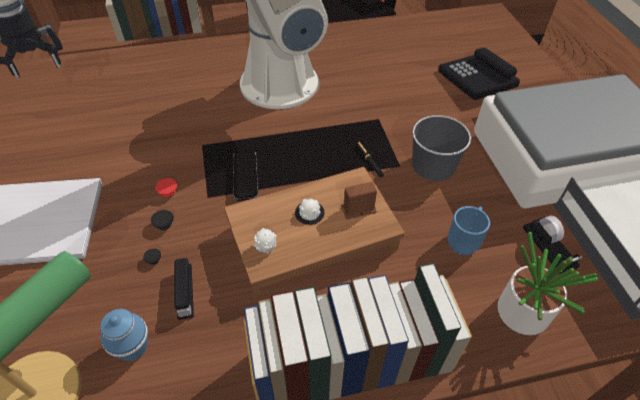

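The top view shows the stuffed paper at (332,196), the loose paper at (378,171), the bin at (176,237) and the clock at (287,184). The cap is the larger black disc at (457,249), with a smaller one at (467,214) and a red one at (451,288). The scene view agrees.

```bash
cat > h.py <<'E'
import numpy as np, cv2
from scipy.spatial.transform import Rotation as Ro
from rig import r
def R(f): return Ro.from_euler("xyz",f["rotation"]).as_matrix()
def pts(f):
    h,w=f["z_map"].shape; u,v=np.meshgrid(np.arange(w),np.arange(h)); d=f["z_map"]
    c=np.stack([(u-f["cx"])/f["fx"]*d,-(v-f["cy"])/f["fy"]*d,-d],-1)
    P=c@R(f).T+np.array(f["eye"]); P[d==0]=np.nan; return P
def ray(f,u,v,z):
    d=R(f)@np.array([(u-f["cx"])/f["fx"],-(v-f["cy"])/f["fy"],-1]); e=np.array(f["eye"])
    return e+d*(z-e[2])/d[2]
def blobs(m,amin=40):
    n,l,s,c=cv2.connectedComponentsWithStats(m.astype(np.uint8)); return [(l==i,s[i],c[i]) for i in range(1,n) if s[i,4]>amin]
E
python3 - <<'E'
from h import *
def circ(q):
    A=np.c_[2*q,np.ones(len(q))]; x=np.linalg.lstsq(A,(q**2).sum(1),rcond=None)[0]; return x[:2],np.sqrt(x[2]+x[0]**2+x[1]**2)
for n in("top","scene"):
    f=dict(np.load(n+"0.npz")); P=pts(f); img=f["img"].astype(int); Z=P[...,2]
    print(n,"desk z",np.nanmedian(Z[abs(Z)<15]))
    hsv=cv2.cvtColor(f["img"],cv2.COLOR_BGR2HSV)
    # papers
    roi=(P[...,0]>250)&(P[...,0]<700)&(abs(P[...,1]+30)<350)
    for m,s,c in blobs((hsv[...,1]<70)&(hsv[...,2]>110)&(Z>78)&(Z<150)&roi,60):
        print(" white",c.round(),s[2:],"ray",ray(f,*c,95).round(),"med",np.nanmedian(P[m],0).round(),"zmax",np.nanmax(Z[m]).round())
    # caps
    for m,s,c in blobs((Z>15)&(Z<40)&(abs(P[...,0]-400)<200)&(P[...,1]<-230)&(P[...,1]>-450),40):
        print(" cap?",c.round(1),s[2:],s[4],"ray27",ray(f,*c,27).round(),np.ptp(P[m],0).round(),"zmed",np.nanmedian(Z[m]).round(1),img[m].mean(0).round())
    # bin rim
    m=(Z>108)&(Z<122)&(P[...,1]>180)&(P[...,1]<480)&(P[...,0]<480)&(P[...,0]>200)
    for b,s,c in blobs(m,30):
        q=P[b]; print(" rim",circ(q[:,:2]),s,q.min(0).round(),q.max(0).round())
    # board
    m=(abs(Z-75)<5)&(abs(P[...,0]-470)<200)&(abs(P[...,1]+30)<260)
    b,s,c=max(blobs(m),key=lambda t:t[1][4]); q=P[b]
    box=cv2.minAreaRect(q[:,:2].astype(np.float32)); print(" board",box,"z",np.median(q[:,2]))
    m=(Z>130)&(abs(P[...,0]-470)<90)&(P[...,1]>0)&(P[...,1]<200)
    for b,s,c in blobs(m,20): q=P[b]; print(" clock",q.min(0).round(),q.max(0).round(),np.median(q,0).round())
E
```

```text
top desk z -0.18320014186588196
 white [378. 170.] [ 19  20 269] ray [ 667. -138.   95.] med [ 660. -136.  118.] zmax 128.0
 white [331. 195.] [ 19  19 267] ray [591. -24.  95.] med [588. -24. 105.] zmax 113.0
 white [287. 190.] [19  4 61] ray [592.  88.  95.] med [588.  86. 111.] zmax 127.0
 white [197. 239.] [ 23  54 130] ray [446. 300.  95.] med [441. 291. 115.] zmax 121.0
 cap? [466.9 215.1] [ 15  10 121] 121 ray27 [ 586. -392.   27.] [27. 39. 11.] zmed 19.8 [42. 42. 46.]
 cap? [456.8 248.7] [ 21  20 326] 326 ray27 [ 493. -368.   27.] [52. 54. 13.] zmed 26.4 [42. 42. 46.]
 cap? [450.5 287.9] [ 20  21 338] 338 ray27 [ 390. -355.   27.] [52. 50. 12.] zmed 26.7 [ 33.  36. 185.]
 rim (array([446.24275794, 348.61974015]), np.float64(70.53604121248576)) [145 220  60  47 285] [374. 276. 108.] [480. 423. 121.]
 board ((599.2737426757812, -23.666015625), (195.2294158935547, 360.3851623535156), 8.571290016174316) z 74.80767202533241
scene desk z -1.2435827914352444
 white [420. 137.] [28 36 78] ray [426. 302.  95.] med [435. 290. 114.] zmax 119.0
 white [309. 209.] [ 21  21 341] ray [599. -26.  95.] med [604. -28. 102.] zmax 113.0
 white [265. 241.] [ 23  25 411] ray [ 663. -139.   95.] med [ 677. -139.  115.] zmax 126.0
 cap? [165.8 186.7] [ 22  17 278] 278 ray27 [ 394. -356.   27.] [53. 52. 15.] zmed 25.7 [ 53.  54. 171.]
 cap? [161.6 219. ] [ 22  19 323] 323 ray27 [ 497. -369.   27.] [55. 50. 12.] zmed 25.8 [45. 46. 49.]
 cap? [151.7 253.9] [ 18  11 140] 140 ray27 [ 595. -393.   27.] [27. 39.  8.] zmed 18.7 [47. 48. 51.]
 rim (array([448.05288736, 347.60926694]), np.float64(70.25277163052097)) [412 116  59  32 247] [375. 275. 108.] [479. 421. 119.]
 board ((599.1826782226562, -24.877243041992188), (195.12765502929688, 360.2809143066406), 8.615401268005371) z 73.82193077685235
```

```bash
cat >> h.py <<'E'
def go(x,y,z):
    s=r.sense(); M=Ro.from_euler("xyz",s["tcp_rot"]).as_matrix()
    d=M.T@(np.array([x,y,z])-s["eef_pos"])/10; print("cm",d.round(2),"at",s["eef_pos"].round(1),"rot",s["tcp_rot"].round(3),"F",s["contact_force"].round(1),"op",round(float(s["opening"]),3),"t",s["clock"]); return d
E
python3 - <<'E'
from h import *
for n in("top","scene"):
    f=dict(np.load(n+"0.npz")); P=pts(f); Z=P[...,2]; hsv=cv2.cvtColor(f["img"],cv2.COLOR_BGR2HSV)
    m=(abs(Z-75)<7)&(abs(P[...,0]-590)<140)&(abs(P[...,1]+30)<220)
    b,s,c=max(blobs(m),key=lambda t:t[1][4]); bx=cv2.minAreaRect(P[b][:,:2].astype(np.float32)); a=np.radians(bx[2])
    print(n,"board",bx,"hole",np.array(bx[0])-20*np.array([np.cos(a),np.sin(a)]))
    m=(hsv[...,2]<70)&(np.hypot(P[...,0]-595,P[...,1]+25)<48)&(Z<95)
    k=cv2.findNonZero((m*255).astype(np.uint8)); e=cv2.fitEllipse(cv2.convexHull(k)); print(" collar",e,ray(f,*e[0],78).round(1))
go(665,-138,300)
E
```

```text
top board ((612.316650390625, -21.830276489257812), (221.1655731201172, 360.7432861328125), 8.765151977539062) hole [592.55022546 -24.87797159]
 collar ((331.7542419433594, 196.2146453857422), (24.73653793334961, 25.64361000061035), 89.75570678710938) [591.4 -25.9  78. ]
scene board ((612.8213500976562, -22.606170654296875), (224.64198303222656, 360.8217468261719), 8.569962501525879) hole [593.04465731 -25.58650994]
 collar ((309.15765380859375, 212.60540771484375), (22.39803695678711, 28.64202880859375), 84.26888275146484) [594.7 -26.3  78. ]
cm [ 61.41 -33.45  10.45] at [ 146.6 -607.4  404.1] rot [-3.14   0.     0.237] F [ 0.  -0.1  0.2] op 0.999 t 0.1
```

Request:
apply_moves([
  {"claw":-1,"delta_pos":[4.4,-2.4,0],"yaw":0},
  {"claw":-1,"delta_pos":[4.4,-2.4,0],"yaw":0},
  {"claw":-1,"delta_pos":[4.4,-2.4,0],"yaw":0},
  {"claw":-1,"delta_pos":[4.4,-2.4,0],"yaw":0},
  {"claw":-1,"delta_pos":[4.4,-2.4,0],"yaw":0},
  {"claw":-1,"delta_pos":[4.4,-2.4,0],"yaw":0},
  {"claw":-1,"delta_pos":[4.4,-2.4,0],"yaw":0},
  {"claw":-1,"delta_pos":[4.4,-2.4,0],"yaw":0},
], grip_force=25)

```text
clock: 1.1
eef_pos: [444.7, -337.0, 404.5]
tcp_rot: [-3.141, 0.0, 0.237]
contact_force: [1.0, -0.6, -1.0]
opening: 1.0
grasp_force: 0.0
```

Request:
apply_moves([
  {"claw":-1,"delta_pos":[4.4,-2.4,1.7],"yaw":0},
  {"claw":-1,"delta_pos":[4.4,-2.4,1.7],"yaw":0},
  {"claw":-1,"delta_pos":[4.4,-2.4,1.7],"yaw":0},
  {"claw":-1,"delta_pos":[4.4,-2.4,1.7],"yaw":0},
  {"claw":-1,"delta_pos":[4.4,-2.4,1.7],"yaw":0},
  {"claw":-1,"delta_pos":[4.2,-2.2,1.7],"yaw":0},
  {"claw":-1,"delta_pos":[0,0,0],"yaw":0},
  {"claw":-1,"delta_pos":[0,0,0],"yaw":0},
])

```text
clock: 2.1
eef_pos: [664.7, -138.9, 302.2]
tcp_rot: [-3.141, 0.001, 0.237]
contact_force: [-0.7, -0.7, 0.0]
opening: 1.004
grasp_force: 0.0
```

```bash
python3 -c "
from h import *
go(665,-138,262)"
```

```text
cm [ 0.05 -0.08  4.02] at [ 664.7 -138.9  302.2] rot [-3.141e+00  1.000e-03  2.370e-01] F [-0.7 -0.7  0. ] op 1.004 t 2.1
```

Request:
apply_moves([
  {"claw":-1,"delta_pos":[0,0,2.5],"yaw":0},
  {"claw":-1,"delta_pos":[0,0,2.2],"yaw":0},
  {"claw":0.5,"delta_pos":[0,0,0],"yaw":0},
  {"claw":0.5,"delta_pos":[0,0,0],"yaw":0},
  {"claw":0.5,"delta_pos":[0,0,0],"yaw":0},
  {"claw":0.5,"delta_pos":[0,0,0],"yaw":0},
  {"claw":0.5,"delta_pos":[0,0,0],"yaw":0},
  {"claw":0.5,"delta_pos":[0,0,0],"yaw":0},
])

```text
clock: 3.1
eef_pos: [665.5, -139.0, 256.4]
tcp_rot: [3.141, -0.001, 0.237]
contact_force: [-0.1, -0.5, 4.6]
opening: 0.545
grasp_force: 25.9
```

```bash
python3 -c "
from h import *
print(r.sense()['grasp_force'])
go(437,335,330)"
```

```text
25.93886375427246
cm [-11.08 -51.43  -7.41] at [ 665.5 -139.   256.4] rot [ 3.141e+00 -1.000e-03  2.370e-01] F [-0.1 -0.5  4.6] op 0.545 t 3.1
```

Request:
apply_moves([
  {"claw":0.5,"delta_pos":[0,0,-5],"yaw":0},
  {"claw":0.5,"delta_pos":[0,0,-5],"yaw":0},
  {"claw":0.5,"delta_pos":[-1.1,-4.7,0],"yaw":0},
  {"claw":0.5,"delta_pos":[-1,-4.7,0],"yaw":0},
  {"claw":0.5,"delta_pos":[-1,-4.7,0],"yaw":0},
  {"claw":0.5,"delta_pos":[-1,-4.7,0],"yaw":0},
  {"claw":0.5,"delta_pos":[-1,-4.7,0],"yaw":0},
  {"claw":0.5,"delta_pos":[-1,-4.7,0],"yaw":0},
])

```text
clock: 4.1
eef_pos: [538.6, 122.3, 355.5]
tcp_rot: [-3.141, 0.0, 0.237]
contact_force: [-0.3, 0.8, -0.4]
opening: 0.544
grasp_force: 26.0
```

Request:
apply_moves([
  {"claw":0.5,"delta_pos":[-1,-4.7,0],"yaw":0},
  {"claw":0.5,"delta_pos":[-1,-4.7,0],"yaw":0},
  {"claw":0.5,"delta_pos":[-1,-4.7,0],"yaw":0},
  {"claw":0.5,"delta_pos":[-1,-4.7,0],"yaw":0},
  {"claw":0.5,"delta_pos":[-1,-4.4,0],"yaw":0},
  {"claw":0.5,"delta_pos":[0,0,3],"yaw":0},
  {"claw":0.5,"delta_pos":[0,0,2.7],"yaw":0},
  {"claw":0.5,"delta_pos":[0,0,0],"yaw":0},
])

```text
clock: 5.1
eef_pos: [435.6, 334.3, 296.8]
tcp_rot: [3.14, 0.004, 0.237]
contact_force: [0.8, 0.4, -0.0]
opening: 0.546
grasp_force: 26.0
```

Request:
apply_moves([
  {"claw":-1,"delta_pos":[0,0,0],"yaw":0},
  {"claw":-1,"delta_pos":[0,0,0],"yaw":0},
  {"claw":-1,"delta_pos":[0,0,0],"yaw":0},
  {"claw":-1,"delta_pos":[0,0,-3],"yaw":0},
  {"claw":-1,"delta_pos":[0,0,-3],"yaw":0},
  {"claw":-1,"delta_pos":[0.8,4.4,0],"yaw":0},
  {"claw":-1,"delta_pos":[0.8,4.4,0],"yaw":0},
  {"claw":-1,"delta_pos":[0.8,4.4,0],"yaw":0},
])

```text
clock: 6.1
eef_pos: [491.4, 210.9, 359.4]
tcp_rot: [-3.141, -0.001, 0.237]
contact_force: [0.0, 1.1, -0.1]
opening: 0.999
grasp_force: 0.0
```

Request:
apply_moves([
  {"claw":-1,"delta_pos":[0.8,4.4,0],"yaw":0},
  {"claw":-1,"delta_pos":[0.8,4.4,0],"yaw":0},
  {"claw":-1,"delta_pos":[0.8,4.4,0],"yaw":0},
  {"claw":-1,"delta_pos":[0.8,4.4,0],"yaw":0},
  {"claw":-1,"delta_pos":[0.7,4.0,0],"yaw":0},
  {"claw":-1,"delta_pos":[0.6,3.9,0],"yaw":0},
  {"claw":-1,"delta_pos":[0,0,0],"yaw":0},
  {"claw":-1,"delta_pos":[0,0,0],"yaw":0},
])

```text
clock: 7.1
eef_pos: [594.3, -25.1, 358.8]
tcp_rot: [-3.141, 0.0, 0.236]
contact_force: [0.1, 0.6, 1.0]
opening: 1.0
grasp_force: 0.0
```

```bash
python3 - <<'E'
from h import *
go(593,-25.5,253)
f=r.grab_frame("top"); P=pts(f); g=cv2.cvtColor(f["img"],cv2.COLOR_BGR2GRAY); c=f["img"][190:285,130:225]; cv2.imwrite("pics/bin1.png",cv2.resize(c,None,fx=4,fy=4))
E
```

```text
cm [-1.300e-01  1.000e-02  1.058e+01] at [594.3 -25.1 358.8] rot [-3.141  0.     0.236] F [0.1 0.6 1. ] op 1.0 t 7.1
```

View pics/bin1.png

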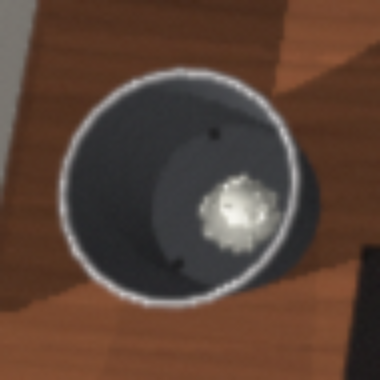

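The ball lies on the bin floor, at crop pixel (238,212). Next is the stuffed one.

Request:
apply_moves([
  {"claw":-1,"delta_pos":[-0.1,0,4],"yaw":0},
  {"claw":-1,"delta_pos":[0,0,4],"yaw":0},
  {"claw":-1,"delta_pos":[0,0,2.8],"yaw":0},
  {"claw":-1,"delta_pos":[0,0,0],"yaw":0},
  {"claw":0.5,"delta_pos":[0,0,0],"yaw":0},
  {"claw":0.5,"delta_pos":[0,0,0],"yaw":0},
  {"claw":0.5,"delta_pos":[0,0,0],"yaw":0},
  {"claw":0.5,"delta_pos":[0,0,0],"yaw":0},
])

```text
clock: 8.15
eef_pos: [594.1, -25.3, 252.0]
tcp_rot: [3.141, -0.002, 0.237]
contact_force: [-0.6, 2.4, 7.1]
opening: 0.544
grasp_force: 25.6
```

Request:
apply_moves([
  {"claw":0.5,"delta_pos":[0,0,0],"yaw":0},
  {"claw":0.5,"delta_pos":[0,0,0],"yaw":0},
  {"claw":0.5,"delta_pos":[0,0,-2],"yaw":0},
  {"claw":0.5,"delta_pos":[0,0,-3],"yaw":0},
  {"claw":0.5,"delta_pos":[0,0,-4],"yaw":0},
  {"claw":0.5,"delta_pos":[0,0,-3],"yaw":0},
  {"claw":0.5,"delta_pos":[0,0,0],"yaw":0},
])

```text
clock: 9.02
eef_pos: [594.2, -25.6, 373.5]
tcp_rot: [3.14, -0.005, 0.237]
contact_force: [-1.0, -0.4, 0.2]
opening: 0.545
grasp_force: 25.8
```

```bash
python3 -c "
from h import *
go(457,360,370)"
```

```text
cm [ -4.3  -40.71   0.27] at [594.2 -25.6 373.5] rot [ 3.14  -0.005  0.237] F [-1.  -0.4  0.2] op 0.545 t 9.025
```

Request:
apply_moves([
  {"claw":0.5,"delta_pos":[-0.5,-4.6,0],"yaw":0},
  {"claw":0.5,"delta_pos":[-0.5,-4.6,0],"yaw":0},
  {"claw":0.5,"delta_pos":[-0.5,-4.6,0],"yaw":0},
  {"claw":0.5,"delta_pos":[-0.5,-4.6,0],"yaw":0},
  {"claw":0.5,"delta_pos":[-0.5,-4.6,0],"yaw":0},
  {"claw":0.5,"delta_pos":[-0.5,-4.6,0],"yaw":0},
  {"claw":0.5,"delta_pos":[-0.5,-4.6,0],"yaw":0},
  {"claw":0.5,"delta_pos":[-0.5,-4.6,0],"yaw":0},
])

```text
clock: 10.02
eef_pos: [467.4, 323.9, 369.6]
tcp_rot: [3.141, 0.001, 0.237]
contact_force: [1.0, 0.9, 0.9]
opening: 0.544
grasp_force: 25.9
```

Request:
apply_moves([
  {"claw":0.5,"delta_pos":[-0.3,-3.9,0],"yaw":0},
  {"claw":0.5,"delta_pos":[0,0,3.5],"yaw":0},
  {"claw":0.5,"delta_pos":[0,0,3.5],"yaw":0},
  {"claw":0.5,"delta_pos":[0,0,0],"yaw":0},
  {"claw":-1,"delta_pos":[0,0,0],"yaw":0},
  {"claw":-1,"delta_pos":[0,0,0],"yaw":0},
  {"claw":-1,"delta_pos":[0,0,0],"yaw":0},
  {"claw":-1,"delta_pos":[0,0,-4],"yaw":0},
])

```text
clock: 11.02
eef_pos: [455.5, 359.4, 339.3]
tcp_rot: [3.14, 0.004, 0.237]
contact_force: [1.2, 0.8, 0.4]
opening: 1.002
grasp_force: 0.0
```

```bash
python3 -c "
from h import *
go(495,-369,300)"
```

```text
cm [-13.22  71.73   4.12] at [455.5 359.4 339.3] rot [3.14  0.004 0.237] F [1.2 0.8 0.4] op 1.002 t 11.025
```

Request:
apply_moves([
  {"claw":-1,"delta_pos":[-0.8,4.5,-1],"yaw":0},
  {"claw":-1,"delta_pos":[-0.8,4.5,-1],"yaw":0},
  {"claw":-1,"delta_pos":[-0.8,4.5,0],"yaw":0},
  {"claw":-1,"delta_pos":[-0.8,4.5,0],"yaw":0},
  {"claw":-1,"delta_pos":[-0.8,4.5,0],"yaw":0},
  {"claw":-1,"delta_pos":[-0.8,4.5,0],"yaw":0},
  {"claw":-1,"delta_pos":[-0.8,4.5,0],"yaw":0},
  {"claw":-1,"delta_pos":[-0.8,4.5,0],"yaw":0},
])

```text
clock: 12.02
eef_pos: [478.5, -6.4, 361.5]
tcp_rot: [3.141, -0.002, 0.237]
contact_force: [-0.1, -0.4, -0.5]
opening: 0.999
grasp_force: 0.0
```

Request:
apply_moves([
  {"claw":-1,"delta_pos":[-0.8,4.5,0],"yaw":0},
  {"claw":-1,"delta_pos":[-0.8,4.5,0],"yaw":0},
  {"claw":-1,"delta_pos":[-0.8,4.5,0],"yaw":0},
  {"claw":-1,"delta_pos":[-0.8,4.5,0],"yaw":0},
  {"claw":-1,"delta_pos":[-0.8,4.5,1],"yaw":0},
  {"claw":-1,"delta_pos":[-0.8,4.5,2],"yaw":0},
  {"claw":-1,"delta_pos":[-0.8,4.5,3],"yaw":0},
  {"claw":-1,"delta_pos":[-0.8,4,3],"yaw":0},
])

```text
clock: 13.02
eef_pos: [499.7, -366.9, 270.7]
tcp_rot: [3.14, -0.001, 0.236]
contact_force: [0.9, 0.8, 0.4]
opening: 1.004
grasp_force: 0.0
```

```bash
python3 - <<'E'
from h import *
go(495,-369,184)
f=r.grab_frame("top"); a=f["img"][195:280,135:220]; g=r.grab_frame("scene"); b=g["img"][140:260,90:240]
np.savez("s1.npz",**g); np.savez("t1.npz",**f)
a=cv2.resize(a,(360,360)); b=cv2.resize(b,(400,320)); o=np.zeros((360,760,3),np.uint8); o[:,:360]=a; o[:320,360:]=b; cv2.imwrite("pics/c1.png",o)
E
```

```text
cm [-0.51  0.08  8.67] at [ 499.7 -366.9  270.7] rot [ 3.14e+00 -1.00e-03  2.36e-01] F [0.9 0.8 0.4] op 1.004 t 13.025
```

View pics/c1.png

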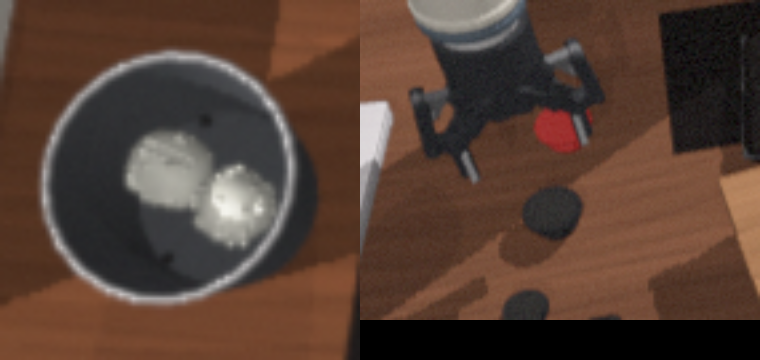

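Both balls are in the bin, at (170,170) and (235,205) in the left crop, and the cap stands clear at (552,212) in the right crop. Descending on the cap.

Request:
apply_moves([
  {"claw":-1,"delta_pos":[-0.5,0.1,3],"yaw":0},
  {"claw":-1,"delta_pos":[0,0,3],"yaw":0},
  {"claw":-1,"delta_pos":[0,0,2.6],"yaw":0},
  {"claw":-1,"delta_pos":[0,0,0],"yaw":0},
  {"claw":0.4,"delta_pos":[0,0,0],"yaw":0},
  {"claw":0.4,"delta_pos":[0,0,0],"yaw":0},
  {"claw":0.4,"delta_pos":[0,0,0],"yaw":0},
  {"claw":0.4,"delta_pos":[0,0,0],"yaw":0},
], grip_force=30)

```text
clock: 14.12
eef_pos: [495.5, -367.4, 186.6]
tcp_rot: [3.14, -0.002, 0.237]
contact_force: [-1.4, 1.6, 6.5]
opening: 0.612
grasp_force: 30.0
```

```bash
python3 - <<'E'
from h import *
go(593,-25.5,300); print(r.sense()["grasp_force"])
E
```

```text
cm [ 17.51 -30.93 -11.36] at [ 495.5 -367.4  186.6] rot [ 3.14e+00 -2.00e-03  2.37e-01] F [-1.4  1.6  6.5] op 0.612 t 14.125
29.953809678554535
```

Request:
apply_moves([
  {"claw":0.4,"delta_pos":[0,0,-2],"yaw":0},
  {"claw":0.4,"delta_pos":[0,0,-4],"yaw":0},
  {"claw":0.4,"delta_pos":[0,0,-4],"yaw":0},
  {"claw":0.4,"delta_pos":[1.3,-2.3,-3],"yaw":0},
  {"claw":0.4,"delta_pos":[2.6,-4.5,0],"yaw":0},
  {"claw":0.4,"delta_pos":[2.6,-4.5,0],"yaw":0},
  {"claw":0.4,"delta_pos":[2.6,-4.5,0],"yaw":0},
  {"claw":0.4,"delta_pos":[2.6,-4.5,0],"yaw":0},
])

```text
clock: 15.12
eef_pos: [561.4, -140.8, 316.7]
tcp_rot: [3.14, -0.002, 0.237]
contact_force: [1.0, 0.1, -0.6]
opening: 0.609
grasp_force: 31.5
```

Request:
apply_moves([
  {"claw":0.4,"delta_pos":[2.6,-4.5,0],"yaw":0},
  {"claw":0.4,"delta_pos":[2.3,-4.3,2],"yaw":0},
  {"claw":0.4,"delta_pos":[0.9,-1.7,2],"yaw":0},
  {"claw":0.4,"delta_pos":[0,0,0],"yaw":0},
  {"claw":0.4,"delta_pos":[0,0,0],"yaw":0},
])

```text
clock: 15.75
eef_pos: [592.8, -27.6, 275.3]
tcp_rot: [3.141, -0.0, 0.236]
contact_force: [-0.6, 0.6, 0.4]
opening: 0.606
grasp_force: 31.5
```

```bash
python3 - <<'E'
from h import *
go(593,-25.5,250); 
g=r.grab_frame("scene"); np.savez("s2.npz",**g); P=pts(g)
cv2.imwrite("pics/c2.png",cv2.resize(g["img"][110:240,240:400],None,fx=4.5,fy=4.5,interpolation=cv2.INTER_CUBIC))
E
```

```text
cm [ 0.07 -0.2   2.53] at [592.8 -27.6 275.3] rot [ 3.141 -0.     0.236] F [-0.6  0.6  0.4] op 0.606 t 15.75
```

View pics/c2.png

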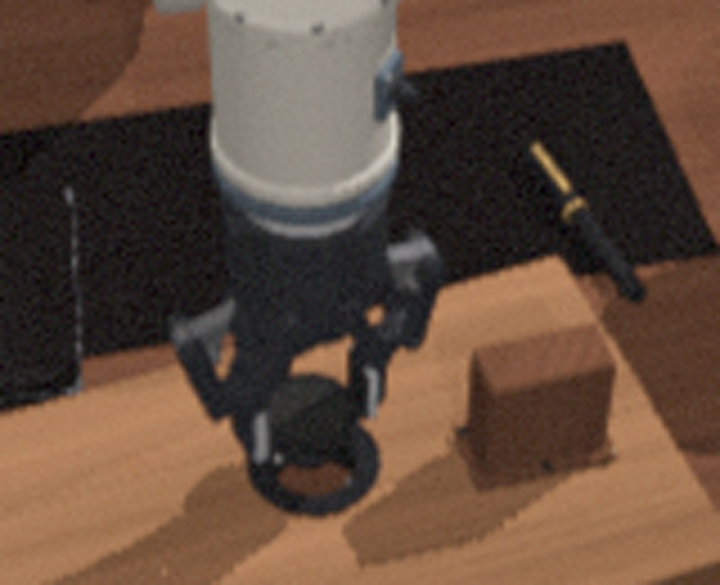

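The cap is held between the pads at (318,400), above the empty collar at (313,465). I'll check its tilt and centring by depth.

```bash
python3 - <<'E'
from h import *
def circ(q):
    A=np.c_[2*q,np.ones(len(q))]; x=np.linalg.lstsq(A,(q**2).sum(1),rcond=None)[0]; return x[:2].round(1),np.sqrt(x[2]+x[0]**2+x[1]**2).round(1)
g=dict(np.load("s2.npz")); P=pts(g); Z=P[...,2]; v=g["img"].max(2)
d=np.hypot(P[...,0]-593,P[...,1]+26)
m=(Z>110)&(Z<122)&(d<32)&(v<75); q=P[m]
A=np.c_[q[:,:2]-[593,-26],np.ones(len(q))]; print("plate plane",np.linalg.lstsq(A,q[:,2],rcond=None)[0],len(q),q.min(0).round(),q.max(0).round(),np.median(q,0).round(1))
m=(Z>70)&(Z<84)&(d<45)&(v<70); q=P[m]; h=cv2.convexHull(q[:,:2].astype(np.float32))[:,0]; print("collar",circ(h),len(q),h.min(0),h.max(0))
E
```

```text
plate plane [-7.14503194e-04  7.31033792e-03  1.14497581e+02] 319 [567. -49. 111.] [618.   1. 121.] [593.8 -26.  114.5]
collar (array([593.4, -26.2]), np.float64(32.8)) 190 [579.0438   -59.345463] [625.70355     7.7164893]
```

Request:
apply_moves([
  {"claw":0.4,"delta_pos":[0,-0.1,0.8],"yaw":0},
  {"claw":0.4,"delta_pos":[0,0,0.6],"yaw":0},
  {"claw":0.4,"delta_pos":[0,0,0.4],"yaw":0},
  {"claw":0.4,"delta_pos":[0,0,0.2],"yaw":0},
  {"claw":0.4,"delta_pos":[0,0,0],"yaw":0},
])

```text
clock: 16.42
eef_pos: [592.9, -25.7, 254.8]
tcp_rot: [3.141, -0.001, 0.237]
contact_force: [2.6, 1.5, 1.6]
opening: 0.61
grasp_force: 31.7
```

Request:
apply_moves([
  {"claw":0.4,"delta_pos":[0,0,0.15],"yaw":0},
  {"claw":0.4,"delta_pos":[0,0,0],"yaw":0},
])

```text
clock: 16.68
eef_pos: [593.0, -25.7, 253.5]
tcp_rot: [3.141, -0.001, 0.237]
contact_force: [4.4, 1.6, 3.0]
opening: 0.605
grasp_force: 31.8
```

Request:
apply_moves([
  {"claw":-0.7,"delta_pos":[0,0,0],"yaw":0},
  {"claw":-0.7,"delta_pos":[0,0,0],"yaw":0},
  {"claw":-0.7,"delta_pos":[0,0,0],"yaw":0},
  {"claw":-0.7,"delta_pos":[0,0,-2],"yaw":0},
  {"claw":-0.7,"delta_pos":[0,0,-3],"yaw":0},
  {"claw":1,"delta_pos":[0,0,0],"yaw":0},
  {"claw":1,"delta_pos":[0,0,0],"yaw":0},
  {"claw":1,"delta_pos":[0,0,0],"yaw":0},
])

```text
clock: 17.68
eef_pos: [592.1, -25.7, 302.1]
tcp_rot: [-3.141, 0.002, 0.237]
contact_force: [-0.3, 0.3, -1.0]
opening: 0.207
grasp_force: 0.0
```

Request:
apply_moves([
  {"claw":1,"delta_pos":[0,0,0],"yaw":0},
  {"claw":1,"delta_pos":[0,0,0],"yaw":0},
])

```text
clock: 17.92
eef_pos: [592.5, -25.7, 302.7]
tcp_rot: [-3.141, 0.001, 0.237]
contact_force: [0.6, -0.6, 0.5]
opening: -0.001
grasp_force: 0.0
```

```bash
python3 - <<'E'
from h import *
go(593,-25.5,275); 
g=r.grab_frame("scene"); np.savez("s3.npz",**g); P=pts(g); Z=P[...,2]; v=g["img"].max(2)
d=np.hypot(P[...,0]-593,P[...,1]+26)
m=(Z>84)&(Z<102)&(d<34)&(v<85); q=P[m]
A=np.c_[q[:,:2]-[593,-26],np.ones(len(q))]; print("plate plane",np.linalg.lstsq(A,q[:,2],rcond=None)[0],len(q),q.min(0).round(),q.max(0).round(),np.median(q,0).round(1))
cv2.imwrite("pics/c3.png",cv2.resize(g["img"][110:240,240:400],None,fx=4.5,fy=4.5,interpolation=cv2.INTER_CUBIC))
E
```

```text
cm [ 0.06 -0.01  2.77] at [592.5 -25.7 302.7] rot [-3.141e+00  1.000e-03  2.370e-01] F [ 0.6 -0.6  0.5] op -0.001 t 17.925
plate plane [2.95396992e-02 4.83559837e-02 9.23515857e+01] 339 [566. -52.  86.] [622.   0.  98.] [596.4 -27.2  92.4]
```

View pics/c3.png

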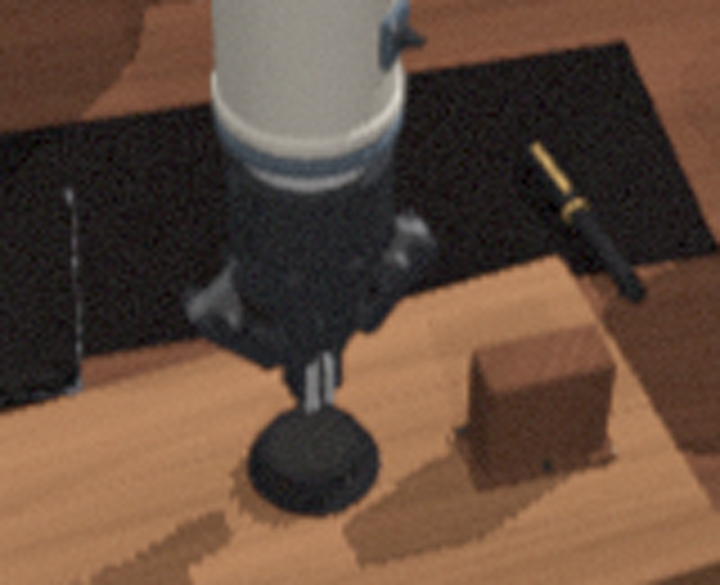

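The cap rests on the catches at (313,455), roughly level, with the shut fingers above it. Now I press.

Request:
apply_moves([
  {"claw":1,"delta_pos":[0.2,0,2],"yaw":0},
  {"claw":1,"delta_pos":[0,0,1.2],"yaw":0},
  {"claw":1,"delta_pos":[0,0,0.3],"yaw":0},
  {"claw":1,"delta_pos":[0,0,0.2],"yaw":0},
  {"claw":1,"delta_pos":[0,0,0],"yaw":0},
])

```text
clock: 18.6
eef_pos: [594.6, -25.2, 266.3]
tcp_rot: [3.142, -0.0, 0.237]
contact_force: [-1.3, -0.5, 1.0]
opening: 0.003
grasp_force: 0.4
```

Request:
apply_moves([
  {"claw":1,"delta_pos":[0,0,0.2],"yaw":0},
  {"claw":1,"delta_pos":[0,0,0.2],"yaw":0},
  {"claw":1,"delta_pos":[0,0,0],"yaw":0},
])

```text
clock: 18.98
eef_pos: [594.8, -25.3, 262.6]
tcp_rot: [3.141, -0.001, 0.237]
contact_force: [-0.1, 0.3, 4.4]
opening: 0.0
grasp_force: 1.9
```

Request:
apply_moves([
  {"claw":1,"delta_pos":[0,0,0.2],"yaw":0},
  {"claw":1,"delta_pos":[0,0,0.2],"yaw":0},
  {"claw":1,"delta_pos":[0,0,0],"yaw":0},
])

```text
clock: 19.35
eef_pos: [594.3, -25.2, 257.7]
tcp_rot: [-3.141, 0.001, 0.237]
contact_force: [-0.2, 0.5, 0.2]
opening: -0.001
grasp_force: 0.0
```

Request:
apply_moves([
  {"claw":1,"delta_pos":[0,0,0.2],"yaw":0},
  {"claw":1,"delta_pos":[0,0,0.1],"yaw":0},
  {"claw":1,"delta_pos":[0,0,0],"yaw":0},
])

```text
clock: 19.73
eef_pos: [594.5, -25.3, 256.4]
tcp_rot: [3.142, -0.0, 0.237]
contact_force: [-5.2, -0.9, 15.1]
opening: -0.0
grasp_force: 7.4
```

Request:
apply_moves([
  {"claw":1,"delta_pos":[0,0,0.05],"yaw":0},
  {"claw":1,"delta_pos":[0,0,0],"yaw":0},
  {"claw":1,"delta_pos":[0,0,0],"yaw":0},
  {"claw":1,"delta_pos":[0,0,0],"yaw":0},
  {"claw":1,"delta_pos":[0,0,0],"yaw":0},
])

```text
clock: 20.35
eef_pos: [594.5, -25.2, 256.4]
tcp_rot: [3.142, -0.0, 0.237]
contact_force: [-6.4, 0.3, 19.9]
opening: -0.001
grasp_force: 9.8
```

```bash
python3 - <<'E'
from h import *
g=r.grab_frame("scene"); P=pts(g); Z=P[...,2]; v=g["img"].max(2)
d=np.hypot(P[...,0]-593,P[...,1]+26)
m=(Z>74)&(Z<90)&(d<26)&(v<85); q=P[m]
A=np.c_[q[:,:2]-[593,-26],np.ones(len(q))]; print("plate plane",np.linalg.lstsq(A,q[:,2],rcond=None)[0],len(q),np.median(q,0).round(1))
cv2.imwrite("pics/c4.png",cv2.resize(g["img"][90:240,240:480],None,fx=3.3,fy=3.3,interpolation=cv2.INTER_CUBIC))
go(593,-25,256)
E
```

```text
plate plane [4.39951055e-03 3.20310330e-03 8.17074783e+01] 186 [603.  -30.5  81.8]
cm [-0.14 -0.06  0.04] at [594.5 -25.3 256.4] rot [ 3.141 -0.     0.237] F [-7.1  0.4 19.3] op 0.001 t 20.4
```

View pics/c4.png

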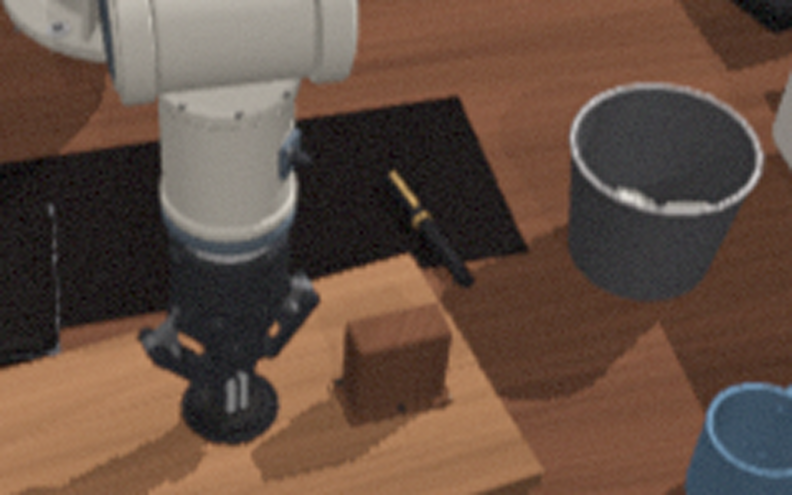

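The cap is home and level on the collar at (230,405), under the fingers. The push is about 20 N, and the bin at (665,190) is upright. Handing in.

```bash
python3 -c "
from rig import r
print(r.sign_off())"
```

```text
the job is handed in; nothing more can be done
None
```

Job handed in at about 20 s: both paper balls are in the upright bin, and the cap is snapped home on the collar with the shut fingers still pressing it at about 20 N; the sign-off returned no verdict.

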